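Turn a headplate blank over onto the glue stand

TASK

The guitar headplate blank lies on the bench with its dark rosewood face up. Turn it over and set it on the sloping glue stand with its pale maple face up, lengthwise down the slope, centred, its foot down against the ledge, ready for glue. Leave it resting there and do not disturb the tin, the bottle or the jars.

Things in the scene. Friction and masses are not known exactly. Their poses are not given: they have to be found in the camera images.
- headplate: Loose flat wood blank, 160 x 56 x 12 mm, 60 to 115 g. Origin at its very centre; x along the 160 mm length, y across the 56 mm width, z out of the dark rosewood face (three flush white diamonds); the -z face is plain pale maple. Starts flat on the bench, rosewood up, at any yaw. Either end may be the upper one on the stand.
- stand: Wooden glue stand, fixed. Origin: centre of the underside of its base (150 along x, 120 along y, 15 high, mm); z up. A rest board rises from it at 45 degrees; the slope runs DOWN towards the stand's +x, so the rest face looks along (+x, +z). The slope faces the robot's right (world -y), within about 30 degrees. A 20 mm thick post, 34 mm wide, carries the rest at x = -25 to -5 mm.
- stand_foot (a point): Foot of the slope, where the rest face meets the ledge, at the middle of the width: stand x = +55, y = 0, z = 32 mm; axes parallel to the stand's. The wooden ledge with a steel face, 60 mm wide in y and 10 mm thick, stands square to the slope and rises 14 mm above the rest face.
- stand_top (a point): Upper end of the rest face, 110 mm up the slope from the foot: stand x = -23, y = 0, z = 110 mm. The rest board is 34 mm wide in y (narrower than the blank, so fingers can straddle it) and 14 mm thick. A seated blank overhangs this end by 50 mm, with free space underneath for a finger.
- stand_seat (a point): The point where the blank's centre lies when it is properly seated on the stand (foot on the ledge, flat on the rest, centred): at x = +2.7, y = 0, z = +92.8 mm in the stand's frame. Its axes are parallel to the stand's.
- tin: Bystander: low blue-banded round tin, 64 mm diameter, 45 mm high, beside the blank. Origin at the centre of its underside.
- dye_jar: Bystander: low glass jar with a red cap, 64 mm diameter, 48 mm high, near the blank. Origin at the centre of its underside. Tin and dye jar swap places at random: one stands close (about 10 mm) to the blank's long +y edge, somewhere along it, the other beyond its +x end.
- glue_bottle: Bystander: tall white bottle with an orange cap, 54 mm diameter, 150 mm high, on one side of the stand. Origin at the centre of its underside.
- lacquer_jar: Bystander: yellow-banded jar with a steel cap, 66 mm diameter, 100 mm high, on the other side of the stand (sides swap at random). Origin at the centre of its underside.
Things that resemble listed ones, but are neither listed nor needed, are in the scene too. There is more than one size of the stand; the job needs the middle-sized.

How it is judged:
At the end, for the whole second after the job is handed in: The blank rests on the stand, maple face up: its centre within 15 mm of the seated position, its face on the 45 degree slope within about 6 degrees, its width axis in line with the stand's within 8 degrees, at rest and released (distance between headplate and stand_seat below 0.015 m and angle between headplate's own z axis and vertical between 2.24 and 2.47 rad and angle between the y axis of headplate and the y axis of stand, either way round below 0.14 rad and linear speed of headplate below 0.02 m/s); the robot touches nothing.
It fails at once if the tin was moved (20 mm) or tipped (distance of tin from where it was at the start of the episode above 0.02 m or angle between tin's own z axis and vertical above 0.35 rad).
It fails at once if the dye jar was moved (20 mm) or tipped (distance of dye_jar from where it was at the start of the episode above 0.02 m or angle between dye_jar's own z axis and vertical above 0.35 rad).
It fails at once if the glue bottle was moved (20 mm) or tipped (distance of glue_bottle from where it was at the start of the episode above 0.02 m or angle between glue_bottle's own z axis and vertical above 0.35 rad).
It fails at once if the lacquer jar was moved (20 mm) or tipped (distance of lacquer_jar from where it was at the start of the episode above 0.02 m or angle between lacquer_jar's own z axis and vertical above 0.35 rad).
It also fails if it takes over 59 s, if anything falls off the work surface, if the arm or the gripper's body presses on something with over 40 N, if the wrist force passes 120 N, or if a joint passes its speed limit or range.

ROBOT

A 6-joint arm with a two-finger parallel gripper is mounted at the origin on the work surface. World frame = base frame: x ahead of the robot, y to its left, z up, the work surface at z = 0. Lengths are in m, angles in rad, forces in N, time in s.
With the tool pointing down it reaches from about 0.325 to 1 m from the base axis. Payload 5.1 kg.
Tool frame: the origin (TCP) lies where the fingers leave the gripper's body, on its centre line; the fingertips stand 73 mm ahead of it and the grasp point (between the pads) lies 54 mm ahead of it; x points along the fingers, y is the direction in which the jaws open and shut, and the axes are right-handed (so a half turn about x gives the same grasp; the last joint's range is limited). The gripper opens to 85 mm and grips with 20 to 120 N. Pads are 22 mm wide; open, the fingers measure 114 mm over their backs; the gripper's body (76 mm by 85 mm) begins 54 mm behind the grasp point. The pads swing forward as they close: fully open they stand 13 mm farther back than shut.
Start: joints at [1.122, 0.124, 1.65, -0, 1.367, -0.083], TCP at [0.233, 0.607, 0.304] pointing down, gripper open.
Joint ranges: [-2.61, 2.61], [-1.02, 2.33], [0.03, 2.71], [-1.35, 4.49], [0.32, 2.68], [-2.91, 2.91]. Speed limits (rad/s): [2.57, 2.57, 3.14, 3.14, 3.14, 3.14].

INTERFACE

Orientations are given as [roll, pitch, yaw] about the fixed x, y, z axes, in that order (R = Rz(yaw) Ry(pitch) Rx(roll)).
In Python, from plant import * gives the robot as it stands.
- The arm moves only by the shell command python3 -m creep 'ROWS' [FORCE]. ROWS is JSON, a list of rows, each an object of numbers: "x", "y", "z": the shift along the tool's x, y, z in m; "turn": the turn about the tool's x in rad; "gripper": the gripper command: -1 is shut, 1 is fully open, values between are in proportion. A call has exactly 5 rows; each row is the pose to reach, as a shift and turn from the pose commanded when the call began, along the tool's axes at that moment; what a row does not reach only later rows make up. A row lasts 1/10 s, in which the tool goes at most 50 mm and 8.59 degrees, less where a joint would pass 70% of its speed; a pose out of reach is approached as far as the arm can. A call with a gripper value outside its range is refused whole. The fingers move at their own pace and stop on an object; FORCE is the grip in N (left out, the last holds). Time passes only in rows, so rows that repeat a pose let the fingers close, or fill a call up. It gives the time, the measured TCP pose, the force and the opening at its end, in the units of the state.
- state(): the state, without advancing time (a new reading comes with each control period).
- grab_frame(name): name is "scene" or "top" or "wrist"; returns the picture (420x560x3 uint8, red, green, blue); there is no depth.
- camera_model(name): a dict with "fx", "fy", "cx", "cy" (pixels), "eye" and "rotation" of the camera in the world; the wrist camera has in their place "hand_eye" (4x4, takes a point from camera to tool coordinates, whose origin is the TCP and whose axes are the tool frame's). Camera axes: x right, y up, looking along -z (the intrinsics and any distortion apply to the point x, -y, -z); pixel columns grow to the right and rows downward; lengths in m; the calibration is good to about 2 mm. A picture is of the moment at which its call begins: read the wrist's pose just before it. camera_model takes no time and is no camera call.
- job_done(): hands the job in, once; it reports no verdict.
The state is a dict: "time_s": time; "q": joint angles; "dq": joint speeds; "effort": joint torques, N m; "position": TCP position; "eef_rot": TCP orientation; "ft_force": force on the tool from outside, world axes, zero at the start; "wrist_torque": the same for the moment, N m; "finger_gap": finger opening in m.
Only numpy, scipy, OpenCV 4.12 (cv2) and the standard library are available. Lean on these libraries where they do the work, as an engineer would, in place of code of your own. Each camera call takes 0.05 s, during which the arm holds its last target. There are 200 camera calls.

## Working session

There is one attempt and no reset: what is moved stays moved. The work goes in short steps, Python scripts to look and compute and a shell command to move; the robot and the scene stay as the last step left them, time stands still between calls to the robot, and variables do not carry over. Pictures are saved under pics/ and viewed, about 8 in all and at most 12, crops included, and the job is handed in when it is done.

```bash
ls; mkdir -p pics; python3 - <<'E'
from plant import *
import cv2,json
s=state(); print(s)
for n in ["scene","top"]:
    im=grab_frame(n); cv2.imwrite(f"pics/{n}0.png",cv2.cvtColor(im,cv2.COLOR_RGB2BGR)); print(n,camera_model(n))
print(camera_model("wrist"))
E
```

```text
pics
{'time_s': 0.0, 'q': array([ 1.12241186e+00,  1.24474795e-01,  1.65169613e+00,  8.78392468e-06,
        1.36749655e+00, -8.25853039e-02]), 'dq': array([-0.00033491, -0.00130171, -0.00105047,  0.00106294,  0.00015101,
       -0.00049957]), 'effort': array([ 1.17712894e-03, -4.23614931e+01, -3.65453482e+01, -4.61150512e-05,
        7.11834349e-03,  4.51599163e-06]), 'position': array([0.23231447, 0.60656376, 0.3026594 ]), 'eef_rot': array([-1.65752621,  1.56872148, -2.02332716]), 'ft_force': array([-0.11858799,  0.57251365,  0.44200281]), 'wrist_torque': array([0.00149692, 0.05779953, 0.00057565]), 'finger_gap': 0.0850966214405265}
scene {'fx': 392.7838895190768, 'fy': 392.7838895190768, 'cx': 274.5490268309362, 'cy': 209.0798550128132, 'eye': array([0.92074331, 0.29813936, 0.91004197]), 'rotation': array([0.5542171 , 0.01467044, 2.13714636])}
top {'fx': 392.50707988652573, 'fy': 392.50707988652573, 'cx': 275.38613072067625, 'cy': 211.09110598538618, 'eye': array([0.3182438 , 0.02236858, 0.99578486]), 'rotation': array([ 0.20112089, -0.00607338, -1.54036138])}
{'fx': 357.97028989547596, 'fy': 357.97028989547596, 'cx': 275.5022404533187, 'cy': 209.50904489844083, 'hand_eye': array([[-4.23423435e-04,  3.22995474e-01, -9.46400415e-01,
        -7.05145752e-02],
       [ 9.99999637e-01,  8.36771626e-04, -1.61823506e-04,
        -1.01245954e-04],
       [ 7.39652753e-04, -9.46400139e-01, -3.22995711e-01,
        -8.33342165e-02],
       [ 0.00000000e+00,  0.00000000e+00,  0.00000000e+00,
         1.00000000e+00]])}
```

View pics/top0.png

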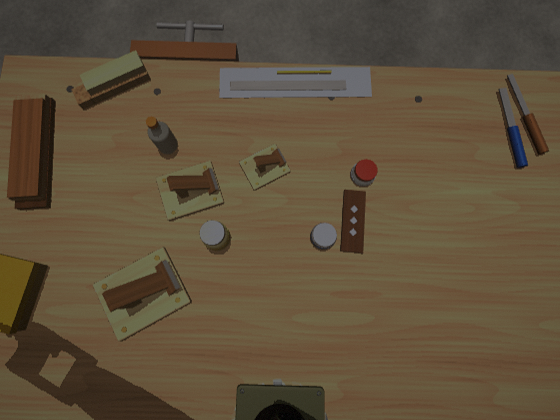

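View pics/scene0.png

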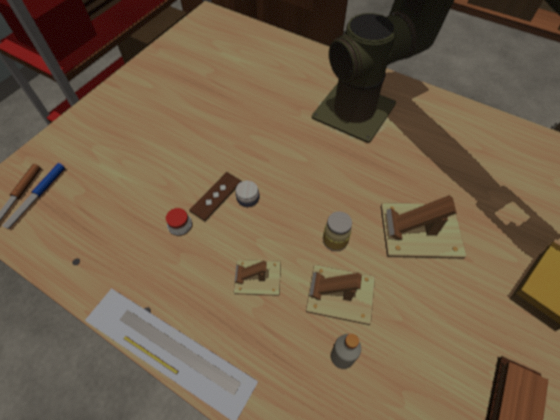

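Top view: blank (dark, three white diamonds) at (353,222), tin (324,236) beside it, dye jar (365,172) past its upper end. Stands: large (142,293), middle (190,190), small (265,167). Glue bottle (160,135), lacquer jar (213,235). Possible mistakes: large/small stands, dark wood stack (30,150), board (185,50). I choose the blank with the diamonds and the stand at (190,190), and check both in one crop.

```bash
cat > h.py <<'E'
from plant import *
import numpy as np, cv2
from scipy.spatial.transform import Rotation as R
def cam(n, pose=None):
    c=camera_model(n)
    if n=="wrist":
        s=pose or state(); T=np.eye(4); T[:3,:3]=R.from_euler('xyz',s['eef_rot']).as_matrix(); T[:3,3]=s['position']
        T=T@c['hand_eye']; return c,T[:3,3],T[:3,:3]
    return c,np.array(c['eye']),R.from_euler('xyz',c['rotation']).as_matrix()
def ray(C,u,v,z):
    c,e,M=C; d=M@np.array([(u-c['cx'])/c['fx'],-(v-c['cy'])/c['fy'],-1]); return e+d*(z-e[2])/d[2]
def proj(C,P):
    c,e,M=C; p=(np.atleast_2d(P)-e)@M; return np.c_[c['cx']+c['fx']*p[:,0]/-p[:,2], c['cy']-c['fy']*p[:,1]/-p[:,2]]
E
python3 - <<'E'
from h import *
print({k:v for k,v in camera_model("top").items()})
im=cv2.imread("pics/top0.png")
a=cv2.resize(im[120:255,145:245],None,fx=4,fy=4,interpolation=cv2.INTER_CUBIC)
b=cv2.resize(im[145:280,300:400],None,fx=4,fy=4,interpolation=cv2.INTER_CUBIC)
o=np.hstack([a,b]); o=np.clip(o.astype(float)*1.7,0,255).astype(np.uint8); print(o.shape)
cv2.imwrite("pics/crop.png",o)
C=cam("top")
for n,p in dict(blank=(353,222,.012),mid=(190,190,0.015),big=(142,293,.015),small=(265,167,.015)).items(): print(n,ray(C,*p))
E
```

```text
{'fx': 392.50707988652573, 'fy': 392.50707988652573, 'cx': 275.38613072067625, 'cy': 211.09110598538618, 'eye': array([0.3182438 , 0.02236858, 0.99578486]), 'rotation': array([ 0.20112089, -0.00607338, -1.54036138])}
(540, 800, 3)
blank [ 0.49682718 -0.17592766  0.012     ]
mid [0.56673328 0.24394572 0.015     ]
big [0.30400769 0.34175682 0.015     ]
small [0.63480827 0.05316291 0.015     ]
```

View pics/crop.png

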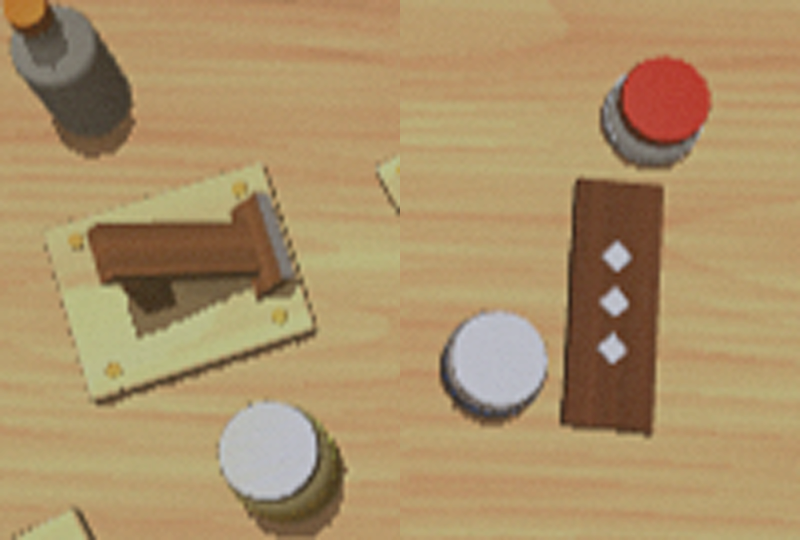

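```bash
cat >> h.py <<'E'
TOP=cam("top")
def L(x,y,z): return ray(TOP,145+(x+.5)/4-.5,120+(y+.5)/4-.5,z)
def Rr(x,y,z): return ray(TOP,300+(x-400+.5)/4-.5,145+(y+.5)/4-.5,z)
E
python3 - <<'E'
from h import *
np.set_printoptions(precision=4,suppress=True)
def rect(P):
    P=np.array(P); c=P.mean(0); n=[np.linalg.norm(P[i]-P[(i+1)%4]) for i in range(4)]
    return c,n
B=[Rr(*p,.012) for p in [(577,180),(663,187),(651,434),(562,426)]]
c,n=rect(B); x=(B[0]+B[1]-B[2]-B[3]); print("blank",c,n,"yaw",np.arctan2(x[1],x[0]))
S=[L(*p,.015) for p in [(45,232),(262,165),(315,327),(97,397)]]
c,n=rect(S); x=(S[1]+S[2]-S[0]-S[3]);ya=np.arctan2(x[1],x[0]); print("stand",c,n,"yaw",ya)
c[2]=0
ex=np.array([np.cos(ya),np.sin(ya),0]); ey=np.array([-ex[1],ex[0],0])
w=lambda x,y,z:c+ex*x+ey*y+np.array([0,0,z])
im=cv2.imread("pics/top0.png")
pts=[w(-.023,s*.017,.110) for s in(1,-1)]+[w(.055,s*.017,.032) for s in(1,-1)]+[w(.055+.0099,s*.03,.032+.0099) for s in (1,-1)]+[w(.055+.017,s*.03,.032+.003) for s in (1,-1)]
for p,q in zip(pts,proj(TOP,pts)): print(p,"crop",(q-[145,120]+.5)*4-.5)
print("seat",w(.0027,0,.0928),"foot",w(.055,0,.032))
print("tin",Rr(497,362,.045),"red",Rr(666,100,.048),"lac",L(268,452,.1),"bot",L(25,8,.15))
E
```

```text
blank [ 0.4999 -0.1759  0.012 ] [np.float64(0.05573425694027384), np.float64(0.16032219147563248), np.float64(0.05588863973235621), np.float64(0.15994300171014306)] yaw -0.06282647033481795
stand [0.5682 0.245  0.015 ] [np.float64(0.1462156535431227), np.float64(0.1149063690359294), np.float64(0.1443104621599489), np.float64(0.11552868259351236)] yaw -1.2200961148003895
[0.5763 0.2725 0.11  ] crop [100.4569 223.2533]
[0.5444 0.2608 0.11  ] crop [115.9065 276.6468]
[0.6031 0.1992 0.032 ] crop [250.3089 221.7452]
[0.5711 0.1875 0.032 ] crop [265.4502 270.7406]
[0.6187 0.1944 0.0419] crop [256.9709 193.7771]
[0.5623 0.1738 0.0419] crop [284.0784 280.927 ]
[0.6211 0.1877 0.035 ] crop [269.3893 193.7627]
[0.5648 0.1671 0.035 ] crop [296.4398 280.2748]
seat [0.5691 0.2425 0.0928] foot [0.5871 0.1934 0.032 ]
tin [ 0.456  -0.0978  0.045 ] red [ 0.6255 -0.203   0.048 ] lac [0.4458 0.1676 0.1   ] bot [0.6917 0.3153 0.15  ]
```

```bash
cat >> h.py <<'E'
np.set_printoptions(precision=4,suppress=True)
def tool(s=None):
    s=s or state(); return np.array(s['position']),R.from_euler('xyz',s['eef_rot']).as_matrix()
def need(P,yang=None):
    "shift in tool axes from measured pose to TCP target P, and turn to bring tool y to world angle yang (mod pi)"
    p,M=tool(); a=np.arctan2(M[1,1],M[0,1]); out=M.T@(np.array(P)-p)
    t=None if yang is None else -((yang-a+np.pi/2)%np.pi-np.pi/2)
    return out,t
E
python3 - <<'E'
from h import *
p,M=tool(); print(p,"\n",M,state()['time_s'])
print(need([.57,.24,.30],-1.22+np.pi/2), need([.558,-.18,.15],-.063+np.pi/2))
E
```

```text
[0.2324 0.6066 0.3028] 
 [[-0.0008  0.3577  0.9339]
 [-0.0017  0.9339 -0.3577]
 [-1.     -0.0019 -0.0002]] 0.1
(array([ 0.0031, -0.2216,  0.4464]), np.float64(0.8542451438556784)) (array([ 0.1539, -0.6178,  0.5855]), np.float64(-0.3027548561443216))
```

```bash
python3 -m creep '[{"y":-0.022,"z":0.045},{"y":-0.044,"z":0.089},{"y":-0.067,"z":0.134},{"y":-0.089,"z":0.178},{"y":-0.111,"z":0.223}]'; python3 -m creep '[{"y":-0.022,"z":0.045},{"y":-0.044,"z":0.089},{"y":-0.067,"z":0.134},{"y":-0.089,"z":0.178},{"y":-0.111,"z":0.223}]'; python3 -m creep '[{"turn":0.15},{"turn":0.3},{"turn":0.45},{"turn":0.6},{"turn":0.75}]'; python3 -m creep '[{"turn":0.1},{"turn":0.1},{"turn":0.1},{"turn":0.1},{"turn":0.1}]'
python3 - <<'E'
from h import *
s=state(); im=grab_frame("wrist"); 
import pickle; pickle.dump(s,open("w1.pkl","wb"))
cv2.imwrite("pics/w1.png",np.clip(cv2.cvtColor(im,cv2.COLOR_RGB2BGR).astype(float)*1.5,0,255).astype(np.uint8))
print(s['position'],s['time_s'])
E
```

```text
[0.2324 0.6066 0.3028] 0.1$[0]: bad value
$[0]: bad value
$[0]: bad value
$[0]: bad value
```

View pics/w1.png

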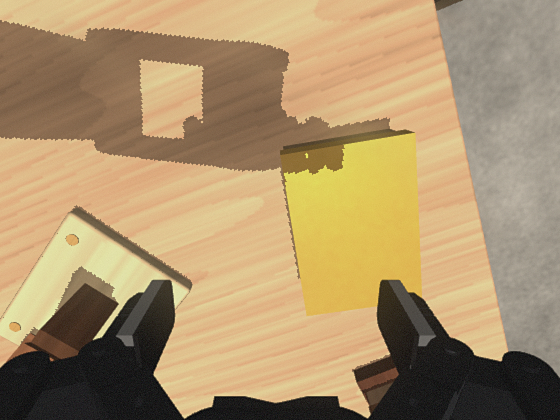

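The rows were refused (all keys needed); the picture shows only the large stand's corner at lower left and the yellow box, with the fingers along the bottom.

```bash
python3 -m creep '[{"x":0,"y":-0.022,"z":0.045,"turn":0,"gripper":1},{"x":0,"y":-0.044,"z":0.089,"turn":0,"gripper":1},{"x":0,"y":-0.067,"z":0.134,"turn":0,"gripper":1},{"x":0,"y":-0.089,"z":0.178,"turn":0,"gripper":1},{"x":0,"y":-0.111,"z":0.223,"turn":0,"gripper":1}]' && python3 -m creep '[{"x":0,"y":-0.022,"z":0.045,"turn":0,"gripper":1},{"x":0,"y":-0.044,"z":0.089,"turn":0,"gripper":1},{"x":0,"y":-0.067,"z":0.134,"turn":0,"gripper":1},{"x":0,"y":-0.089,"z":0.178,"turn":0,"gripper":1},{"x":0,"y":-0.111,"z":0.223,"turn":0,"gripper":1}]' && python3 -m creep '[{"x":0,"y":0,"z":0,"turn":0.15,"gripper":1},{"x":0,"y":0,"z":0,"turn":0.3,"gripper":1},{"x":0,"y":0,"z":0,"turn":0.45,"gripper":1},{"x":0,"y":0,"z":0,"turn":0.6,"gripper":1},{"x":0,"y":0,"z":0,"turn":0.75,"gripper":1}]'
python3 - <<'E'
from h import *
ya=-1.22
t=np.array([.5682,.245,0])+.07*np.array([np.cos(ya),np.sin(ya),0])+[0,0,.32]
print(state()['position'],state()['eef_rot'],need(t,ya+np.pi/2), state()['time_s'])
E
```

```text
time_s: 0.65
position: [0.4018, 0.422, 0.3037]
eef_rot: [-1.941, 1.571, -2.306]
ft_force: [1.2, -0.3, -0.5]
finger_gap: 0.0851
time_s: 1.15
position: [0.5704, 0.2385, 0.3037]
eef_rot: [-2.931, 1.57, 2.987]
ft_force: [0.6, 0.3, -0.1]
finger_gap: 0.0856
time_s: 1.65
position: [0.5694, 0.2401, 0.3034]
eef_rot: [-1.73, 1.57, -2.852]
ft_force: [-0.2, 0.6, 0.4]
finger_gap: 0.0855
[0.5694 0.2401 0.3034] [-1.7298  1.5699 -2.852 ] (array([-0.0166, -0.0058,  0.0647]), np.float64(0.09780324055979817)) 1.65
```

```bash
python3 -m creep '[{"x":-0.01,"y":-0.003,"z":0.04,"turn":0.05,"gripper":1},{"x":-0.017,"y":-0.006,"z":0.065,"turn":0.098,"gripper":1},{"x":-0.017,"y":-0.006,"z":0.065,"turn":0.098,"gripper":1},{"x":-0.017,"y":-0.006,"z":0.065,"turn":0.098,"gripper":1},{"x":-0.017,"y":-0.006,"z":0.065,"turn":0.098,"gripper":1}]' 
python3 - <<'E'
from h import *
s=state(); im=grab_frame("wrist"); 
import pickle; pickle.dump(s,open("w1.pkl","wb"))
cv2.imwrite("pics/w2.png",np.clip(cv2.cvtColor(im,cv2.COLOR_RGB2BGR).astype(float)*1.5,0,255).astype(np.uint8))
ya=-1.22; c=np.array([.5682,.245,0]);ex=np.array([np.cos(ya),np.sin(ya),0]); ey=np.array([-ex[1],ex[0],0])
C=cam("wrist",s)
for p in [(-.075,.06,.015),(-.075,-.06,.015),(.075,-.06,.015),(.075,.06,.015),(-.023,.017,.11),(-.023,-.017,.11),(.055,.017,.032),(.055,-.017,.032)]:
  print(p,proj(C,c+ex*p[0]+ey*p[1]+np.array([0,0,p[2]])))
E
```

```text
time_s: 2.15
position: [0.5922, 0.1798, 0.3202]
eef_rot: [-1.991, 1.57, 3.079]
ft_force: [0.4, 0.7, 0.6]
finger_gap: 0.0854
(-0.075, 0.06, 0.015) [[340.7857  19.1357]]
(-0.075, -0.06, 0.015) [[212.9228  18.2446]]
(0.075, -0.06, 0.015) [[219.9016 174.5978]]
(0.075, 0.06, 0.015) [[331.6793 175.3257]]
(-0.023, 0.017, 0.11) [[299.8092  74.4802]]
(-0.023, -0.017, 0.11) [[253.4937  74.1649]]
(0.055, 0.017, 0.032) [[292.7477 159.6072]]
(0.055, -0.017, 0.032) [[259.1042 159.3866]]
```

View pics/w2.png

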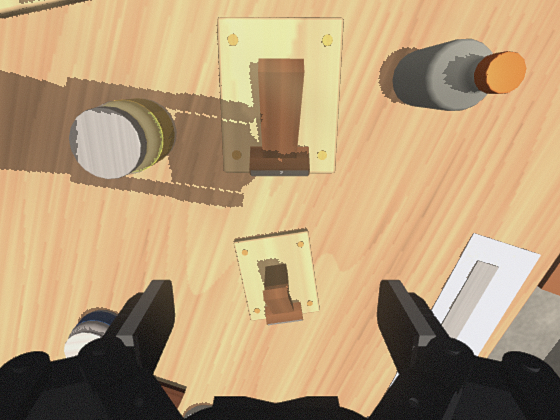

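Wrist view: middle stand base corners at (218,18), (343,17), (335,174), (225,174), rest board 259–304 wide at the top; it agrees with the top camera to about 4 mm sideways, so I take the mean. Now to the blank, to grip its +x end (away from the tin, short of the red jar).

```bash
python3 -m creep '[{"x":0,"y":-0.019,"z":0.041,"turn":-0.145,"gripper":1},{"x":0,"y":-0.038,"z":0.082,"turn":-0.29,"gripper":1},{"x":0,"y":-0.057,"z":0.123,"turn":-0.435,"gripper":1},{"x":0,"y":-0.076,"z":0.164,"turn":-0.58,"gripper":1},{"x":0,"y":-0.095,"z":0.205,"turn":-0.725,"gripper":1}]' && python3 - <<'E'
from h import *
print(need([.5618,-.1798,.20],-.063+np.pi/2))
E
```

```text
time_s: 2.7
position: [0.575, -0.0449, 0.3206]
eef_rot: [3.084, 1.57, 2.597]
ft_force: [0.3, 0.2, -1.1]
finger_gap: 0.0855
(array([ 0.1206, -0.1254,  0.0515]), np.float64(-0.42351021830216884))
```

```bash
python3 -m creep '[{"x":0.03,"y":-0.03,"z":0.012,"turn":-0.14,"gripper":1},{"x":0.06,"y":-0.06,"z":0.024,"turn":-0.28,"gripper":1},{"x":0.09,"y":-0.09,"z":0.036,"turn":-0.424,"gripper":1},{"x":0.12,"y":-0.125,"z":0.051,"turn":-0.424,"gripper":1},{"x":0.12,"y":-0.125,"z":0.051,"turn":-0.424,"gripper":1}]' && python3 - <<'E'
from h import *
print(need([.5618,-.1798,.20],-.063+np.pi/2))
s=state(); im=grab_frame("wrist"); 
C=cam("wrist",s)
u=np.array([np.cos(-.063),np.sin(-.063),0]);v=np.array([-u[1],u[0],0]);c=np.array([.4999,-.1759,.012])
o=np.clip(cv2.cvtColor(im,cv2.COLOR_RGB2BGR).astype(float)*1.5,0,255).astype(np.uint8)
for a,b in[(1,1),(1,-1),(-1,1),(-1,-1)]:
  q=proj(C,c+u*.08*a+v*.028*b)[0]; print(a,b,q); cv2.circle(o,tuple(int(t) for t in q),3,(255,0,255),1)
cv2.imwrite("pics/w3.png",o)
print(s['position'],s['time_s'])
E
```

```text
time_s: 3.2
position: [0.5581, -0.18, 0.195]
eef_rot: [2.916, 1.561, 2.842]
ft_force: [-0.2, 0.1, -0.1]
finger_gap: 0.0856
(array([-0.005 ,  0.0005,  0.0036]), np.float64(-0.010067322248608956))
1 1 [312.5017 234.0817]
1 -1 [239.4103 234.887 ]
-1 1 [318.0481  -3.1969]
-1 -1 [228.5407  -2.1561]
[ 0.5581 -0.18    0.195 ] 3.2
```

View pics/w3.png

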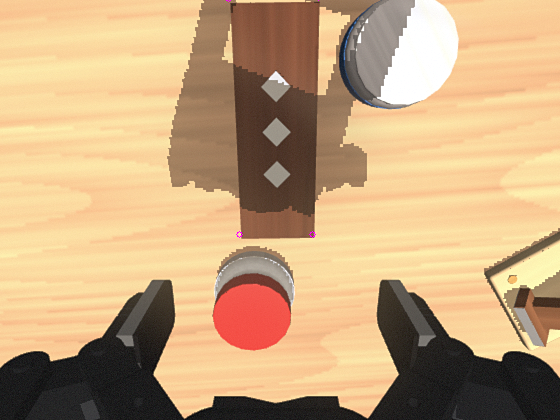

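Predicted blank corners (240,235),(312,234) fall within 3 px of those seen (241,238),(315,238); the jaws will come down on both sides of the blank, clear of jar and tin.

```bash
python3 -m creep '[{"x":0.03,"y":0.001,"z":0.004,"turn":-0.005,"gripper":0.9},{"x":0.06,"y":0.001,"z":0.005,"turn":-0.005,"gripper":0.9},{"x":0.09,"y":0.001,"z":0.005,"turn":-0.005,"gripper":0.9},{"x":0.105,"y":0.001,"z":0.005,"turn":-0.005,"gripper":0.9},{"x":0.105,"y":0.001,"z":0.005,"turn":-0.005,"gripper":0.9}]' && python3 - <<'E'
from h import *
print(need([.563,-.1785,.0685],-.063+np.pi/2))
E
```

```text
time_s: 3.75
position: [0.5653, -0.1763, 0.0941]
eef_rot: [2.758, 1.567, 2.694]
ft_force: [-0.2, 0.2, 0.2]
finger_gap: 0.0814
(array([ 0.0256, -0.0024, -0.002 ]), np.float64(-0.0008004903180416356))
```

```bash
python3 -m creep '[{"x":0.015,"y":-0.002,"z":-0.002,"turn":0,"gripper":0.6},{"x":0.025,"y":-0.002,"z":-0.002,"turn":0,"gripper":0.5},{"x":0.025,"y":-0.002,"z":-0.002,"turn":0,"gripper":0.5},{"x":0.025,"y":-0.002,"z":-0.002,"turn":0,"gripper":0.4},{"x":0.025,"y":-0.002,"z":-0.002,"turn":0,"gripper":0.4}]' 20 && python3 -m creep '[{"x":0,"y":0,"z":0,"turn":0,"gripper":0.1},{"x":0,"y":0,"z":0,"turn":0,"gripper":-0.2},{"x":0,"y":0,"z":0,"turn":0,"gripper":-0.2},{"x":0,"y":0,"z":0,"turn":0,"gripper":-0.2},{"x":0,"y":0,"z":0,"turn":0,"gripper":-0.2}]' 25
```

```text
time_s: 4.25
position: [0.5645, -0.1801, 0.0717]
eef_rot: [-0.324, 1.569, -0.389]
ft_force: [0.4, -0.1, 0.4]
finger_gap: 0.0603
time_s: 4.75
position: [0.5646, -0.1801, 0.0719]
eef_rot: [-0.358, 1.569, -0.423]
ft_force: [0.4, -0.2, 5.2]
finger_gap: 0.0549
```

```bash
python3 -m creep '[{"x":-0.012,"y":0,"z":0,"turn":0,"gripper":-0.2},{"x":-0.024,"y":0,"z":0,"turn":0,"gripper":-0.2},{"x":-0.036,"y":0,"z":0,"turn":0,"gripper":-0.2},{"x":-0.048,"y":0,"z":0,"turn":0,"gripper":-0.2},{"x":-0.06,"y":0,"z":0,"turn":0,"gripper":-0.2}]' && python3 -m creep '[{"x":-0.02,"y":0,"z":0,"turn":0,"gripper":-0.2},{"x":-0.04,"y":0,"z":0,"turn":0,"gripper":-0.2},{"x":-0.06,"y":0,"z":0,"turn":0,"gripper":-0.2},{"x":-0.08,"y":0,"z":0,"turn":0,"gripper":-0.2},{"x":-0.1,"y":0,"z":0,"turn":0,"gripper":-0.2}]' && python3 - <<'E'
from h import *
s=state(); print(s['wrist_torque'],s['ft_force'])
a=grab_frame("wrist"); b=grab_frame("scene")
a=cv2.resize(a,(400,300)); b=cv2.resize(b[100:310,120:400],(400,300))
cv2.imwrite("pics/w4.png",np.clip(cv2.cvtColor(np.hstack([a,b]),cv2.COLOR_RGB2BGR).astype(float)*1.5,0,255).astype(np.uint8))
E
```

```text
time_s: 5.25
position: [0.5641, -0.1798, 0.1323]
eef_rot: [-0.347, 1.57, -0.412]
ft_force: [-0.0, 0.8, -0.4]
finger_gap: 0.0554
time_s: 5.75
position: [0.5638, -0.1797, 0.2325]
eef_rot: [-0.412, 1.57, -0.477]
ft_force: [0.3, -0.6, -1.1]
finger_gap: 0.0551
[ 0.0616 -0.02    0.0181] [ 0.2522 -0.6214 -1.1419]
```

View pics/w4.png

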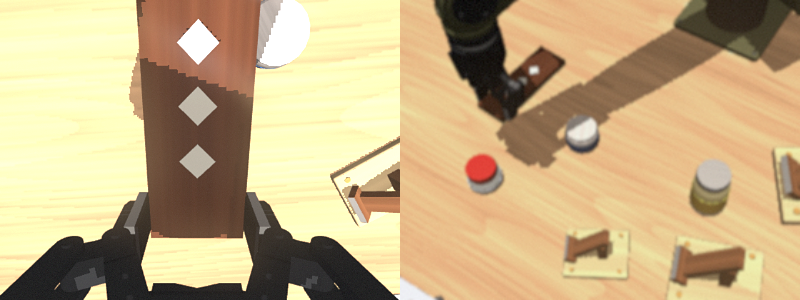

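The blank is held level: pad friction keeps it from swinging down. Plan: regrip about 22 mm further in, then use the stand's top edge under the free end as a lever to tip it about the jaw axis, then finish the turn with the foot in the ledge's V. First put it back and regrip.

```bash
python3 -m creep '[{"x":0.04,"y":0,"z":0,"turn":0,"gripper":-0.2},{"x":0.08,"y":0,"z":0,"turn":0,"gripper":-0.2},{"x":0.12,"y":0,"z":0,"turn":0,"gripper":-0.2},{"x":0.145,"y":0,"z":0,"turn":0,"gripper":-0.2},{"x":0.158,"y":0,"z":0,"turn":0,"gripper":-0.2}]' && python3 -m creep '[{"x":0,"y":0,"z":0,"turn":0,"gripper":0.45},{"x":0,"y":0,"z":0,"turn":0,"gripper":0.45},{"x":0,"y":0,"z":0,"turn":0,"gripper":0.45},{"x":0,"y":0,"z":-0.012,"turn":0,"gripper":0.45},{"x":0,"y":0,"z":-0.022,"turn":0,"gripper":0.45}]' && python3 -m creep '[{"x":0,"y":0,"z":0,"turn":0,"gripper":0},{"x":0,"y":0,"z":0,"turn":0,"gripper":-0.2},{"x":0,"y":0,"z":0,"turn":0,"gripper":-0.2},{"x":0,"y":0,"z":0,"turn":0,"gripper":-0.2},{"x":0,"y":0,"z":0,"turn":0,"gripper":-0.2}]' 20
```

```text
time_s: 6.35
position: [0.5617, -0.1786, 0.0701]
eef_rot: [2.753, 1.563, 2.688]
ft_force: [-12.5, 8.1, 39.3]
finger_gap: 0.0555
time_s: 6.85
position: [0.5414, -0.1783, 0.0734]
eef_rot: [-0.522, 1.57, -0.587]
ft_force: [-0.4, -0.3, -0.3]
finger_gap: 0.0622
time_s: 7.35
position: [0.5422, -0.1783, 0.0729]
eef_rot: [2.732, 1.571, 2.666]
ft_force: [-0.6, -0.0, -0.5]
finger_gap: 0.0553
```

```bash
python3 -m creep '[{"x":-0.04,"y":0,"z":0,"turn":0,"gripper":-0.2},{"x":-0.08,"y":0,"z":0,"turn":0,"gripper":-0.2},{"x":-0.12,"y":0,"z":0,"turn":0,"gripper":-0.2},{"x":-0.16,"y":0,"z":0,"turn":0,"gripper":-0.2},{"x":-0.195,"y":0,"z":0,"turn":0,"gripper":-0.2}]' && python3 - <<'E'
from h import *
print(need([.5536,.2908,.265],-1.22+np.pi/2))
E
```

```text
time_s: 7.85
position: [0.5423, -0.1784, 0.2702]
eef_rot: [-0.307, 1.569, -0.372]
ft_force: [1.4, -0.5, -1.1]
finger_gap: 0.0557
(array([ 0.005 ,  0.4689, -0.0193]), np.float64(1.1547440028737619))
```

```bash
python3 -m creep '[{"x":0,"y":0.04,"z":-0.002,"turn":0.1,"gripper":-0.2},{"x":0,"y":0.08,"z":-0.004,"turn":0.2,"gripper":-0.2},{"x":0,"y":0.12,"z":-0.006,"turn":0.3,"gripper":-0.2},{"x":0,"y":0.16,"z":-0.008,"turn":0.4,"gripper":-0.2},{"x":0,"y":0.2,"z":-0.01,"turn":0.5,"gripper":-0.2}]' && python3 - <<'E'
from h import *
print(need([.5536,.2908,.265],-1.22+np.pi/2))
E
```

```text
time_s: 8.35
position: [0.545, 0.0235, 0.2679]
eef_rot: [0.554, 1.57, -0.016]
ft_force: [1.1, -0.0, -1.5]
finger_gap: 0.0551
(array([ 0.0029,  0.2298, -0.1369]), np.float64(0.6503426978314639))
```

```bash
python3 -m creep '[{"x":0,"y":0.038,"z":-0.023,"turn":0.11,"gripper":-0.2},{"x":0,"y":0.076,"z":-0.046,"turn":0.22,"gripper":-0.2},{"x":0,"y":0.115,"z":-0.068,"turn":0.33,"gripper":-0.2},{"x":0,"y":0.153,"z":-0.091,"turn":0.44,"gripper":-0.2},{"x":0,"y":0.19,"z":-0.114,"turn":0.54,"gripper":-0.2}]' && python3 - <<'E'
from h import *
print(need([.5536,.2908,.205],-1.22+np.pi/2))
E
```

```text
time_s: 8.85
position: [0.5505, 0.2454, 0.2678]
eef_rot: [0.544, 1.571, -0.565]
ft_force: [0.9, -0.7, -0.6]
finger_gap: 0.0552
(array([ 0.0628,  0.023 , -0.0393]), np.float64(0.11073469008879178))
```

```bash
python3 -m creep '[{"x":0,"y":0.015,"z":-0.025,"turn":0.06,"gripper":-0.2},{"x":0,"y":0.023,"z":-0.04,"turn":0.111,"gripper":-0.2},{"x":0.03,"y":0.023,"z":-0.04,"turn":0.111,"gripper":-0.2},{"x":0.055,"y":0.023,"z":-0.04,"turn":0.111,"gripper":-0.2},{"x":0.063,"y":0.023,"z":-0.04,"turn":0.111,"gripper":-0.2}]' && python3 - <<'E'
from h import *
print(need([.5536,.2908,.193],-1.22+np.pi/2))
s=state(); a=grab_frame("scene"); C=cam("scene")
c=np.array([.5701,.2457,0]);ex=np.array([.3436,-.9391,0])
print(proj(C,[c+ex*-.023+[0,0,.11],c+ex*.055+[0,0,.032], s['position']-np.array([0,0,.067])]))
q=proj(C,c+[0,0,.1])[0].astype(int); a=a[q[1]-90:q[1]+60,q[0]-80:q[0]+120]
cv2.imwrite("pics/s1.png",np.clip(cv2.cvtColor(cv2.resize(a,None,fx=4,fy=4,interpolation=2),cv2.COLOR_RGB2BGR).astype(float)*1.7,0,255).astype(np.uint8)); print(q)
E
```

```text
time_s: 9.35
position: [0.5516, 0.2892, 0.201]
eef_rot: [-1.518, 1.565, -2.733]
ft_force: [0.9, 0.4, -1.8]
finger_gap: 0.0553
(array([ 0.008 ,  0.0025, -0.0008]), np.float64(0.004319470749014398))
[[357.218  277.959 ]
 [318.4363 283.9687]
 [370.7786 274.8315]]
[345 277]
```

View pics/s1.png

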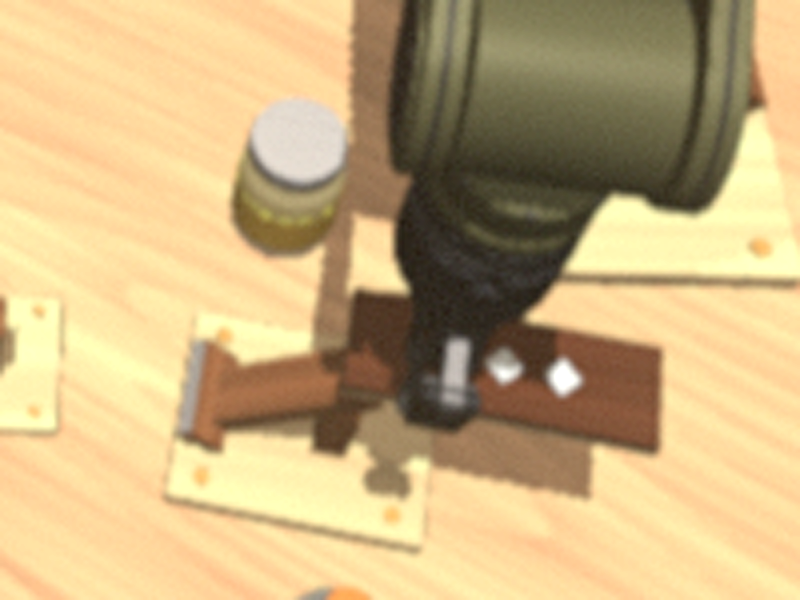

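The blank is level over the rest's top edge, free end (350,295–390) overhanging the edge by roughly 25 mm past the jaws, jar and bottle clear. Lever it down now.

```bash
python3 -m creep '[{"x":0.01,"y":0.002,"z":-0.001,"turn":0.004,"gripper":-0.2},{"x":0.016,"y":0.002,"z":-0.001,"turn":0.004,"gripper":-0.2},{"x":0.019,"y":0.002,"z":-0.001,"turn":0.004,"gripper":-0.2},{"x":0.022,"y":0.002,"z":-0.001,"turn":0.004,"gripper":-0.2},{"x":0.025,"y":0.002,"z":-0.001,"turn":0.004,"gripper":-0.2}]' && python3 -m creep '[{"x":0.002,"y":0,"z":0,"turn":0,"gripper":-0.2},{"x":0.004,"y":0,"z":0,"turn":0,"gripper":-0.2},{"x":0.006,"y":0,"z":0.001,"turn":0,"gripper":-0.2},{"x":0.008,"y":0,"z":0.001,"turn":0,"gripper":-0.2},{"x":0.008,"y":0,"z":0.001,"turn":0,"gripper":-0.2}]' ; python3 - <<'E'
from h import *
p,M=tool(); d=p-[.5701,.2457,0]; print("stand x,y",d@[.3436,-.9391,0],d@[.9391,.3436,0],"Pz",p[2]-.067,state()['wrist_torque'])
E
```

```text
time_s: 9.9
position: [0.5551, 0.2914, 0.181]
eef_rot: [2.066, 1.57, 0.846]
ft_force: [-3.5, 0.4, 5.3]
finger_gap: 0.0556
time_s: 10.4
position: [0.5554, 0.2918, 0.1744]
eef_rot: [2.43, 1.567, 1.21]
ft_force: [-3.8, 4.5, 5.8]
finger_gap: 0.0552
stand x,y -0.048329161492196626 0.001989276001634801 Pz 0.10741417634794428 [ 0.5551  0.6691 -0.057 ]
```

```bash
python3 -m creep '[{"x":0.003,"y":0,"z":0.0005,"turn":0,"gripper":-0.2},{"x":0.006,"y":0,"z":0.001,"turn":0,"gripper":-0.2},{"x":0.009,"y":0,"z":0.002,"turn":0,"gripper":-0.2},{"x":0.010,"y":0,"z":0.003,"turn":0,"gripper":-0.2},{"x":0.010,"y":0,"z":0.003,"turn":0,"gripper":-0.2}]' ; python3 - <<'E'
from h import *
p,M=tool(); d=p-[.5701,.2457,0]; print("stand x,y",d@[.3436,-.9391,0],d@[.9391,.3436,0],"Pz",p[2]-.067,state()['wrist_torque'])
a=grab_frame("scene")[187:337,265:465]; b=grab_frame("wrist")
a=cv2.resize(a,None,fx=2,fy=2,interpolation=2);b=cv2.resize(b,(400,300))
cv2.imwrite("pics/s2.png",np.clip(cv2.cvtColor(np.hstack([a,b]),cv2.COLOR_RGB2BGR).astype(float)*1.7,0,255).astype(np.uint8))
E
```

```text
time_s: 10.9
position: [0.5562, 0.29, 0.165]
eef_rot: [2.607, 1.565, 1.386]
ft_force: [-6.2, 8.0, 7.8]
finger_gap: 0.0554
stand x,y -0.04637626658286957 0.0021606839831725946 Pz 0.0979606045505903 [ 0.9443  0.8923 -0.0276]
```

View pics/s2.png

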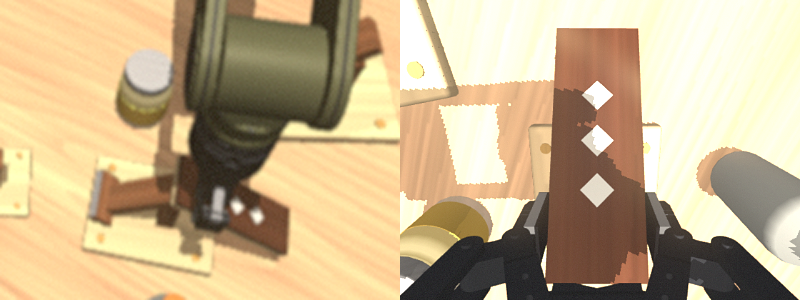

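Wrist view gives a tilt of about 31° (far end at row 28, width 81 px in the half-size picture). Push on towards 45°.

```bash
python3 -m creep '[{"x":0.002,"y":0,"z":0.0015,"turn":0,"gripper":-0.2},{"x":0.004,"y":0,"z":0.003,"turn":0,"gripper":-0.2},{"x":0.006,"y":0,"z":0.0045,"turn":0,"gripper":-0.2},{"x":0.007,"y":0,"z":0.006,"turn":0,"gripper":-0.2},{"x":0.007,"y":0,"z":0.007,"turn":0,"gripper":-0.2}]' ; python3 - <<'E'
from h import *
p,M=tool(); d=p-[.5701,.2457,0]; print("stand x,y",d@[.3436,-.9391,0],d@[.9391,.3436,0],"Pz",p[2]-.067,state()['wrist_torque'])
C=cam("wrist"); b=grab_frame("wrist"); 
# far-end row: first dark (rosewood) row near the middle columns
g=b[:,245:310].astype(float).mean(1); print([tuple(g[r].astype(int)) for r in range(0,100,5)])
for ph in (30,35,40,45,50):
  f=np.radians(ph); Ft=np.array([.067+.12*np.sin(f)-.006*np.cos(f),0,-.12*np.cos(f)-.006*np.sin(f)]); Q=p+M@Ft
  print(ph,proj(C,[Q+M@[0,.028,0],Q-M@[0,.028,0]]).round(0).tolist())
E
```

```text
time_s: 11.5
position: [0.5576, 0.2862, 0.1593]
eef_rot: [2.885, 1.559, 1.664]
ft_force: [-14.7, 19.6, 14.0]
finger_gap: 0.0554
stand x,y -0.042381387389778646 0.002172425260333411 Pz 0.09229235471053243 [ 2.7108  2.111  -0.1532]
[(np.int64(216), np.int64(189), np.int64(139)), (np.int64(216), np.int64(188), np.int64(138)), (np.int64(216), np.int64(188), np.int64(139)), (np.int64(216), np.int64(189), np.int64(139)), (np.int64(216), np.int64(188), np.int64(139)), (np.int64(216), np.int64(188), np.int64(138)), (np.int64(216), np.int64(188), np.int64(138)), (np.int64(216), np.int64(187), np.int64(138)), (np.int64(216), np.int64(186), np.int64(137)), (np.int64(216), np.int64(186), np.int64(137)), (np.int64(216), np.int64(185), np.int64(136)), (np.int64(215), np.int64(184), np.int64(135)), (np.int64(215), np.int64(183), np.int64(135)), (np.int64(112), np.int64(83), np.int64(61)), (np.int64(110), np.int64(79), np.int64(58)), (np.int64(110), np.int64(79), np.int64(58)), (np.int64(109), np.int64(78), np.int64(58)), (np.int64(107), np.int64(77), np.int64(57)), (np.int64(105), np.int64(75), np.int64(55)), (np.int64(104), np.int64(72), np.int64(54))]
30 [[333.0, 36.0], [218.0, 36.0]]
35 [[330.0, 50.0], [221.0, 50.0]]
40 [[327.0, 63.0], [224.0, 63.0]]
45 [[325.0, 77.0], [227.0, 77.0]]
50 [[322.0, 90.0], [229.0, 90.0]]
```

Tilt now about 40° (far end at row ~63) and the blank is flush on the rest's end face. Back off, lift over, and bring the foot to the V between rest and ledge.

```bash
python3 -m creep '[{"x":-0.01,"y":0,"z":-0.02,"turn":0,"gripper":-0.2},{"x":-0.03,"y":0,"z":-0.026,"turn":0,"gripper":-0.2},{"x":-0.07,"y":0,"z":-0.026,"turn":0,"gripper":-0.2},{"x":-0.11,"y":0,"z":-0.026,"turn":0,"gripper":-0.2},{"x":-0.135,"y":0,"z":-0.02,"turn":0,"gripper":-0.2}]' && python3 -m creep '[{"x":0,"y":0,"z":0.045,"turn":0,"gripper":-0.2},{"x":0,"y":0,"z":0.09,"turn":0,"gripper":-0.2},{"x":0,"y":0,"z":0.135,"turn":0,"gripper":-0.2},{"x":0,"y":0,"z":0.18,"turn":0,"gripper":-0.2},{"x":0,"y":0,"z":0.215,"turn":0,"gripper":-0.2}]'; python3 - <<'E'
from h import *
p,M=tool(); d=p-[.5701,.2457,0]; print("stand x,y",d@[.3436,-.9391,0],d@[.9391,.3436,0],"Pz",p[2]-.067)
c=np.array([.5701,.2457,0]);ex=np.array([.3436,-.9391,0])
print(need(c+ex*.156+[0,0,.127+.067],-1.22+np.pi/2))
C=cam("wrist"); b=grab_frame("wrist"); g=b[:,245:310].astype(float).mean((1,2)); print(g[0:130:5].round())
for ph in (30,35,40,45,50):
  f=np.radians(ph); Ft=np.array([.067+.12*np.sin(f)-.006*np.cos(f),0,-.12*np.cos(f)-.006*np.sin(f)]); Q=p+M@Ft
  print(ph,proj(C,[Q]).round(0).tolist())
E
```

```text
time_s: 12.05
position: [0.5523, 0.3004, 0.2941]
eef_rot: [1.662, 1.565, 0.442]
ft_force: [0.7, 1.0, -0.8]
finger_gap: 0.0552
time_s: 12.55
position: [0.6261, 0.0952, 0.2903]
eef_rot: [0.881, 1.57, -0.341]
ft_force: [0.2, 0.3, -0.7]
finger_gap: 0.0555
stand x,y 0.1605762694130884 0.0008957168726884033 Pz 0.22326726910616396
(array([ 0.0963, -0.001 , -0.0046]), np.float64(-0.001461592698626779))
[109. 110. 110. 111. 113. 115. 117. 119. 122. 113.  94.  97. 108.  72.
  73.  73.  73.  73.  72.  71.  70.  70.  69.  68.  68.  75.]
30 [[276.0, 36.0]]
35 [[276.0, 50.0]]
40 [[276.0, 63.0]]
45 [[276.0, 77.0]]
50 [[276.0, 90.0]]
```

```bash
python3 -m creep '[{"x":0.03,"y":-0.001,"z":-0.002,"turn":0,"gripper":-0.2},{"x":0.06,"y":-0.001,"z":-0.004,"turn":0,"gripper":-0.2},{"x":0.085,"y":-0.001,"z":-0.005,"turn":0,"gripper":-0.2},{"x":0.096,"y":-0.001,"z":-0.005,"turn":0,"gripper":-0.2},{"x":0.096,"y":-0.001,"z":-0.005,"turn":0,"gripper":-0.2}]' && python3 -m creep '[{"x":0.003,"y":0,"z":-0.004,"turn":0,"gripper":-0.2},{"x":0.006,"y":0,"z":-0.007,"turn":0,"gripper":-0.2},{"x":0.009,"y":0,"z":-0.011,"turn":0,"gripper":-0.2},{"x":0.009,"y":0,"z":-0.011,"turn":0,"gripper":-0.2},{"x":0.009,"y":0,"z":-0.011,"turn":0,"gripper":-0.2}]'; python3 - <<'E'
from h import *
p,M=tool(); d=p-[.5701,.2457,0]; print("stand x,y",d@[.3436,-.9391,0],d@[.9391,.3436,0],"Pz",p[2]-.067)
E
```

```text
time_s: 13.1
position: [0.6218, 0.102, 0.1919]
eef_rot: [-1.833, 1.567, -3.053]
ft_force: [-0.0, 0.5, -0.8]
finger_gap: 0.0556
time_s: 13.6
position: [0.6191, 0.1126, 0.1853]
eef_rot: [1.163, 1.57, -0.057]
ft_force: [0.6, -0.4, -1.1]
finger_gap: 0.0555
stand x,y 0.1418854815378717 0.0003086025685661771 Pz 0.11829626449593567
```

```bash
python3 -m creep '[{"x":0.001,"y":0,"z":-0.001,"turn":0,"gripper":-0.2},{"x":0.002,"y":0,"z":-0.002,"turn":0,"gripper":-0.2},{"x":0.003,"y":0,"z":-0.003,"turn":0,"gripper":-0.2},{"x":0.004,"y":0,"z":-0.004,"turn":0,"gripper":-0.2},{"x":0.004,"y":0,"z":-0.004,"turn":0,"gripper":-0.2}]'; python3 - <<'E'
from h import *
p,M=tool(); d=p-[.5701,.2457,0]; print("stand x,y",d@[.3436,-.9391,0],d@[.9391,.3436,0],"Pz",p[2]-.067)
E
```

```text
time_s: 14.1
position: [0.6178, 0.1159, 0.1812]
eef_rot: [0.003, 1.57, -1.217]
ft_force: [0.4, -1.9, -0.1]
finger_gap: 0.0555
stand x,y 0.13834030157664687 0.00021422956659417796 Pz 0.11416348053106476
```

```bash
python3 -m creep '[{"x":0.001,"y":0,"z":-0.001,"turn":0,"gripper":-0.2},{"x":0.002,"y":0,"z":-0.002,"turn":0,"gripper":-0.2},{"x":0.003,"y":0,"z":-0.003,"turn":0,"gripper":-0.2},{"x":0.003,"y":0,"z":-0.003,"turn":0,"gripper":-0.2},{"x":0.003,"y":0,"z":-0.003,"turn":0,"gripper":-0.2}]'; python3 - <<'E'
from h import *
p,M=tool(); d=p-[.5701,.2457,0]; s=state(); print("stand x,y",d@[.3436,-.9391,0],d@[.9391,.3436,0],"Pz",p[2]-.067, "fx fz",s['ft_force']@[.3436,-.9391,0],s['ft_force'][2])
E
```

```text
time_s: 14.6
position: [0.618, 0.1165, 0.1811]
eef_rot: [0.086, 1.565, -1.133]
ft_force: [-2.2, -10.9, 10.9]
finger_gap: 0.0555
stand x,y 0.1378160625260955 0.0005298879558186051 Pz 0.11407360986053075 fx fz 9.46219267685995 10.88331174132431
```

```bash
python3 -m creep '[{"x":-0.002,"y":0,"z":-0.003,"turn":0,"gripper":-0.2},{"x":-0.005,"y":0,"z":-0.006,"turn":0,"gripper":-0.2},{"x":-0.008,"y":0,"z":-0.009,"turn":0,"gripper":-0.2},{"x":-0.011,"y":0,"z":-0.012,"turn":0,"gripper":-0.2},{"x":-0.0145,"y":0,"z":-0.015,"turn":0,"gripper":-0.2}]'; python3 - <<'E'
from h import *
p,M=tool(); d=p-[.5701,.2457,0]; s=state(); print("stand x,y",d@[.3436,-.9391,0],d@[.9391,.3436,0],"Pz",p[2]-.067, "fx fz",s['ft_force']@[.3436,-.9391,0],s['ft_force'][2])
b=grab_frame("wrist"); cv2.imwrite("pics/w5.png",cv2.cvtColor(b,cv2.COLOR_RGB2BGR))
C=cam("wrist"); g=b[:,245:310].astype(float).mean((1,2)); print(g[0:150:5].round())
for ph in (40,45,50,55):
  f=np.radians(ph); Ft=np.array([.067+.12*np.sin(f)-.006*np.cos(f),0,-.12*np.cos(f)-.006*np.sin(f)]); Q=p+M@Ft
  print(ph,proj(C,[Q+M@[0,.028,0],Q-M@[0,.028,0]]).round(0).tolist())
E
```

```text
time_s: 15.1
position: [0.6125, 0.1313, 0.1938]
eef_rot: [0.334, 1.566, -0.887]
ft_force: [1.8, -5.0, 0.7]
finger_gap: 0.0554
stand x,y 0.12199673441319822 0.000556536835681021 Pz 0.1267555728694823 fx fz 5.282498401559392 0.7475411947979171
[ 90.  90.  90.  90.  90.  90.  90.  91.  91.  92.  92.  94.  96.  98.
  99. 100. 100. 100.  98.  71.  70.  68.  67.  65.  64.  62.  58.  54.
  53.  57.]
40 [[327.0, 64.0], [224.0, 64.0]]
45 [[324.0, 78.0], [226.0, 78.0]]
50 [[322.0, 91.0], [229.0, 91.0]]
55 [[320.0, 105.0], [230.0, 105.0]]
```

```bash
python3 -m creep '[{"x":-0.0035,"y":0,"z":-0.007,"turn":0,"gripper":-0.2},{"x":-0.0085,"y":0,"z":-0.014,"turn":0,"gripper":-0.2},{"x":-0.0130,"y":0,"z":-0.021,"turn":0,"gripper":-0.2},{"x":-0.0170,"y":0,"z":-0.028,"turn":0,"gripper":-0.2},{"x":-0.0205,"y":0,"z":-0.0355,"turn":0,"gripper":-0.2}]'; python3 - <<'E'
from h import *
p,M=tool(); d=p-[.5701,.2457,0]; s=state(); print("stand x,y",d@[.3436,-.9391,0],d@[.9391,.3436,0],"Pz",p[2]-.067, "fx fz",s['ft_force']@[.3436,-.9391,0],s['ft_force'][2])
b=grab_frame("wrist"); cv2.imwrite("pics/w6.png",cv2.cvtColor(b,cv2.COLOR_RGB2BGR))
C=cam("wrist"); g=b[:,245:310].astype(float).mean((1,2)); print(g[90:200:5].round())
for ph in (50,60,70,80):
  f=np.radians(ph); Ft=np.array([.067+.12*np.sin(f)-.006*np.cos(f),0,-.12*np.cos(f)-.006*np.sin(f)]); Q=p+M@Ft
  print(ph,proj(C,[Q+M@[0,.028,0],Q-M@[0,.028,0]]).round(0).tolist())
E
```

```text
time_s: 15.65
position: [0.5995, 0.1663, 0.2133]
eef_rot: [0.659, 1.569, -0.562]
ft_force: [2.2, -2.7, 0.7]
finger_gap: 0.0554
stand x,y 0.08467160726842286 0.00035641768628100803 Pz 0.14633631298201685 fx fz 3.3284962546778454 0.6654652596273927
[98. 98. 99. 99. 98. 98. 97. 90. 85. 88. 92. 85. 83. 51. 51. 50. 49. 49.
 48. 47. 63. 78.]
50 [[322.0, 92.0], [229.0, 92.0]]
60 [[319.0, 119.0], [232.0, 119.0]]
70 [[316.0, 145.0], [235.0, 145.0]]
80 [[314.0, 171.0], [237.0, 171.0]]
```

```bash
python3 - <<'E'
from h import *
a=grab_frame("scene")[207:307,265:395]; b=cv2.cvtColor(cv2.imread("pics/w6.png"),cv2.COLOR_BGR2RGB)[60:330,140:420]
a=cv2.resize(a,(390,300),interpolation=2);b=cv2.resize(b,(410,395)); a=cv2.copyMakeBorder(a,0,95,0,0,0)
cv2.imwrite("pics/s3.png",np.clip(cv2.cvtColor(np.hstack([a,b]),cv2.COLOR_RGB2BGR).astype(float)*1.7,0,255).astype(np.uint8))
E
```

```text
(no output)
```

View pics/s3.png

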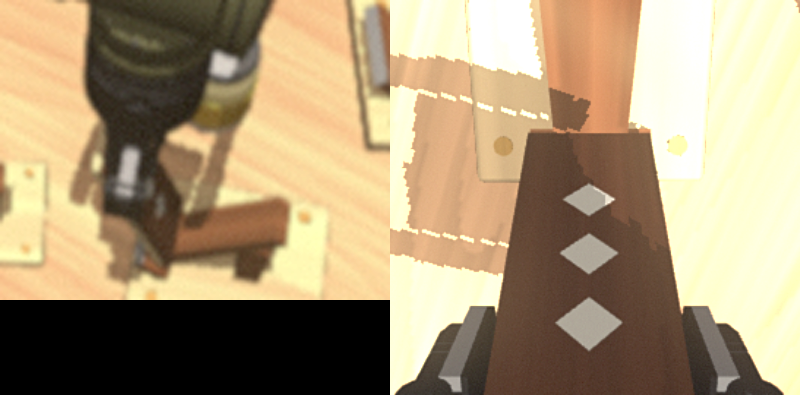

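Foot edge at (527–651,133), centred on the rest (553–628), lying on the rest face about 20 mm above the ledge; tilt about 70°, jaw-to-foot now ~108 mm. Carry on over the vertical, sliding the foot down to the ledge.

```bash
python3 -m creep '[{"x":-0.001,"y":0,"z":-0.008,"turn":0,"gripper":-0.2},{"x":-0.0005,"y":0,"z":-0.015,"turn":0,"gripper":-0.2},{"x":0.001,"y":0,"z":-0.022,"turn":0,"gripper":-0.2},{"x":0.002,"y":0,"z":-0.029,"turn":0,"gripper":-0.2},{"x":0.003,"y":0,"z":-0.033,"turn":0,"gripper":-0.2}]'; python3 - <<'E'
from h import *
p,M=tool(); d=p-[.5701,.2457,0]; s=state(); print("stand x,y",d@[.3436,-.9391,0],d@[.9391,.3436,0],"Pz",p[2]-.067, "fx fz",s['ft_force']@[.3436,-.9391,0],s['ft_force'][2])
E
```

```text
time_s: 16.25
position: [0.5906, 0.1969, 0.2157]
eef_rot: [1.033, 1.562, -0.187]
ft_force: [-0.4, -11.4, 17.5]
finger_gap: 0.0555
stand x,y 0.05283819366640994 0.0024551104234522545 Pz 0.14869693284333857 fx fz 10.511282178493271 17.460197168398558
```

```bash
python3 -m creep '[{"x":-0.001,"y":-0.001,"z":-0.006,"turn":0,"gripper":-0.2},{"x":0.001,"y":-0.001,"z":-0.012,"turn":0,"gripper":-0.2},{"x":0.003,"y":-0.001,"z":-0.018,"turn":0,"gripper":-0.2},{"x":0.006,"y":-0.001,"z":-0.024,"turn":0,"gripper":-0.2},{"x":0.009,"y":-0.001,"z":-0.029,"turn":0,"gripper":-0.2}]'; python3 - <<'E'
from h import *
p,M=tool(); d=p-[.5701,.2457,0]; s=state(); print("stand x,y",d@[.3436,-.9391,0],d@[.9391,.3436,0],"Pz",p[2]-.067, "fx fz",s['ft_force']@[.3436,-.9391,0],s['ft_force'][2])
E
```

```text
time_s: 16.75
position: [0.576, 0.225, 0.1995]
eef_rot: [-2.187, 1.568, 2.876]
ft_force: [-0.6, -0.7, 0.7]
finger_gap: 0.0343
stand x,y 0.021470348958319698 -0.0015443565826064804 Pz 0.13248297120044866 fx fz 0.49578088161165035 0.7373408959416751
```

The gap has dropped to 34 mm, so the blank has left the pads. Look.

```bash
python3 - <<'E'
from h import *
a=grab_frame("scene")[180:330,225:425]; b=grab_frame("wrist"); t=grab_frame("top"); cv2.imwrite("pics/t2.png",cv2.cvtColor(t,cv2.COLOR_RGB2BGR)); cv2.imwrite("pics/w7.png",cv2.cvtColor(b,cv2.COLOR_RGB2BGR))
a=cv2.resize(a,(400,300),interpolation=2);b=cv2.resize(b,(400,300)); t=cv2.resize(t[110:260,110:310],(400,300),interpolation=2)
o=np.vstack([np.hstack([a,b]),np.hstack([t,t*0])])
cv2.imwrite("pics/s4.png",np.clip(cv2.cvtColor(o,cv2.COLOR_RGB2BGR).astype(float)*1.7,0,255).astype(np.uint8))
print(state()['finger_gap'],state()['time_s'])
E
```

```text
0.03401287132566746 16.9
```

View pics/s4.png

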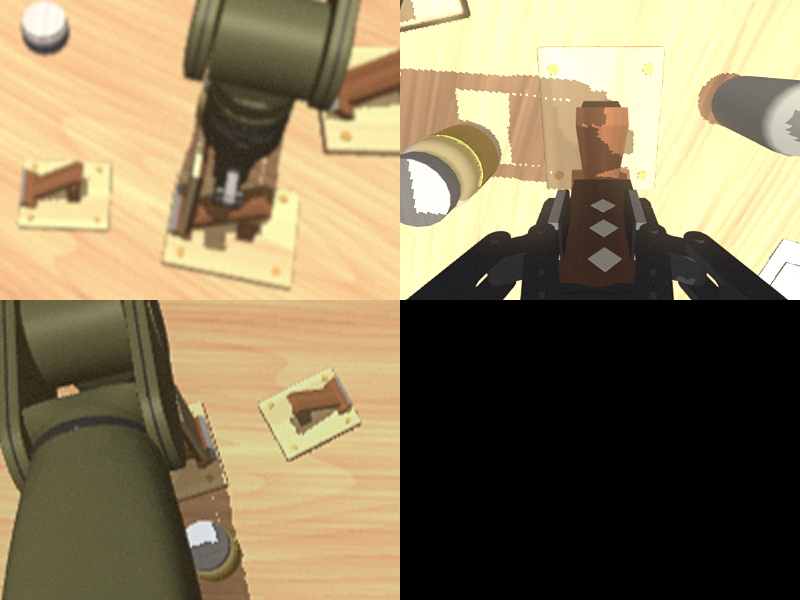

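The blank has slipped out of the pads and stands on the ledge just in front of the fingers, rosewood towards the rest (diamonds at (603,206),(603,228),(604,260), foot at row 180), jars in place. I fit its tilt from the diamonds by code.

```bash
cat > fit.py <<'E'
from h import *
from scipy.optimize import least_squares
c0=np.array([.5701,.2457,0]);ex=np.array([.3436,-.9391,0]);ey=np.array([.9391,.3436,0])
def diamonds(b,th=105,roi=(150,410,200,360)):
    r0,r1,q0,q1=roi; hsv=cv2.cvtColor(b,cv2.COLOR_RGB2HSV); m=((hsv[...,1]<60)&(hsv[...,2]>60)).astype(np.uint8)
    n,l,st,ce=cv2.connectedComponentsWithStats(m[r0:r1,q0:q1]); return [(ce[i]+[q0,r0],st[i]) for i in range(1,n) if 60<st[i][4]<3000]
def fit(C,px,sp):
    def P(v):
        x,y,z,f,psi=v; u=np.cos(f)*(np.cos(psi)*ex+np.sin(psi)*ey)+np.sin(f)*np.array([0,0,1])
        o=c0+ex*x+ey*y+[0,0,z]; return [o+u*s for s in (-sp,0,sp)]
    return P
E
python3 - <<'E'
from fit import *
b=grab_frame("wrist"); s=state(); print(s['time_s'],s['finger_gap'],s['ft_force'])
old=cv2.cvtColor(cv2.imread("pics/w7.png"),cv2.COLOR_BGR2RGB)
for n,i in (("old",old),("new",b)):
    print(n,[(k[0].round(1).tolist(),k[1].tolist()) for k in diamonds(i)])
    for r in (255,270,300,340,380,395,405): 
        g=i[r,200:370].astype(int); print(r,"".join("W" if (p.min()>70) else ("b" if p[0]>p[2]+12 else ".") for p in g[::2]))
E
```

```text
16.95 0.03449185425955949 [0.8364 0.6761 0.2456]
old [([219.1, 292.5], [7, 116, 25, 56, 643]), ([331.9, 292.4], [120, 116, 25, 56, 645]), ([284.1, 287.5], [67, 129, 35, 18, 335]), ([285.1, 319.1], [66, 158, 39, 24, 508]), ([286.5, 362.8], [63, 196, 48, 35, 854])]
255 WWWbWWWWWWWWWbWWWWWWbbbbbbbbbbbbbbbbbbbbbbbbbbbbbbbbbbbbbbbbbbWWWWWWWWWWWWWWWWWWWWWWW
270 WWWWWWWWWW........bWbbbbbbbbbbbbbbbbbbbbbbbbbbbbbbbbbbbbbb.b......WWWWWWWWWWWWWWWWWWW
300 bb.b................bbbbbbbbbbbbbbbbbbbbbbbbbbbbbbbbbbbbb.................b.bbbWWWWWW
340 .................bbbbbbbbbbbbbbbbbbbbbbbbbbbb.bbbbbbbbbbbbbb.........................
380 ............bbbbbbbbbbbbbbbbbbbbbbbbbbbbbbb..bbbbbbbbbbbbbbbbbbbb....................
395 .............bbbbbbbbbbbbbbbbbbbbbbbbbbbbbbbbbbbbbbbbbbb.bbbbbbb.....................
405 .....................................................................................
new [([219.1, 292.5], [7, 116, 25, 56, 647]), ([331.8, 292.5], [120, 116, 25, 56, 646]), ([283.5, 285.5], [67, 127, 34, 18, 321]), ([284.3, 316.7], [65, 155, 40, 25, 505]), ([285.5, 360.0], [62, 194, 47, 34, 842])]
255 WWWWWWWWWWWWWWWWWWWWbbbbbbbbbbbbbbbbbbbbbbbbbbbbbbbbbbbbbbbbbbWWWWWWWWWWWWWWWWWWWWWWW
270 WWWWWWWWWW......b.bWbbbbbbbbbbbbbbbbbbbbbbbbbbbbbbbbbbbbb.bb......WWWWWWWWWWWWWWWWWWW
300 ...bb...............bbbbbbbbbbbbbbbbbbbbbbbbbbbbbbbbbbbbb..................b.bbWWWWWW
340 .................bbbbbbbbbbbb.bbbb.bbbbbbbbbbb.bbbbbbbbbbbbb.........................
380 ............bbbbbbbbb.bbbbbbbbbbbbbbbbbbbbbbbbbbbbbbbbbbbbbbbbbbb....................
395 ............bbbbbbbbbbbbbbbbbbbbbbbbbbbbbbbb.bbbbbbbbbbbbbbbbbbb.....................
405 .....................................................................................
```

```bash
cat >> fit.py <<'E'
def solve(C,D,sp,dw):
    # D: list of (col,row,width) ordered far(F side)->G
    P=fit(C,None,sp); D=np.array(D)
    def r(v):
        Q=np.array(P(v)); q=proj(C,Q); w=[np.linalg.norm(np.diff(proj(C,[a-ey*dw/2,a+ey*dw/2]),axis=0)) for a in Q]
        return np.r_[q[:,0]-D[:,0],q[:,1]-D[:,1],np.array(w)-D[:,2]]
    s=least_squares(r,[.06,0,.1,1.5,0]); return s.x,np.abs(s.fun).max()
E
python3 - <<'E'
from fit import *
# spacing and width of the diamonds from the early wrist picture w3 (flat blank)
i=cv2.cvtColor(cv2.imread("pics/w3.png"),cv2.COLOR_BGR2RGB)
T=TOP; 
s0=dict(position=np.array([.5581,-.18,.195]),eef_rot=np.array([2.916,1.561,2.842])); C3=cam("wrist",s0)
d=[(276,86),(276.5,131.5),(277,174)]
q=[ray(C3,*k,.012) for k in d]; sp=np.linalg.norm(q[0]-q[2])/2; dw=np.linalg.norm(ray(C3,262,131.5,.012)-ray(C3,291,131.5,.012)); print("spacing",sp,"width",dw)
for k in range(2):
    s=state(); b=grab_frame("wrist"); D=diamonds(b,roi=(220,410,240,325)); D=sorted([(x[0][0],x[0][1],x[1][2]) for x in D if x[1][4]>200],key=lambda t:t[1])[-3:]
    v,e=solve(cam("wrist",s),D,sp,dw); x,y,z,f,psi=v
    n=np.array([-np.sin(f),np.cos(f)]); u=np.array([np.cos(f),np.sin(f)])
    print(s['time_s'],"x,y,z",v[:3],"phi deg",np.degrees(f),"psi",psi,"res",e,"foot corner A",np.array([x,z])-.08*u)
E
```

```text
spacing 0.03013760779505101 width 0.020240371115654274
16.95 x,y,z [0.0478 0.0025 0.1165] phi deg 90.22119961673783 psi 1.3116626695247682 res 0.632836388878772 foot corner A [0.0481 0.0365]
17.0 x,y,z [0.0487 0.0025 0.1153] phi deg 89.56471799928138 psi -0.5845942868937529 res 0.34744577194696546 foot corner A [0.0481 0.0353]
```

The fit shows the blank standing upright (φ≈90°) in the V: foot corner at stand (0.048, 0.036), y offset 2.5 mm. It had jammed against the palm. I'll open, rise, straddle it again higher up so that the end stays clear of the palm, and grip.

```bash
python3 -m creep '[{"x":0,"y":0,"z":0,"turn":0,"gripper":0.95},{"x":0,"y":0,"z":-0.002,"turn":0,"gripper":0.95},{"x":-0.01,"y":0.002,"z":-0.003,"turn":0,"gripper":0.95},{"x":-0.025,"y":0.004,"z":-0.003,"turn":0,"gripper":0.95},{"x":-0.036,"y":0.004,"z":-0.003,"turn":0,"gripper":0.95}]'; python3 - <<'E'
from fit import *
sp,dw=.0301,.0202
for k in range(2):
    s=state(); b=grab_frame("wrist"); D=diamonds(b,roi=(200,410,240,325)); D=sorted([(x[0][0],x[0][1],x[1][2]) for x in D if x[1][4]>150],key=lambda t:t[1])[-3:]
    v,e=solve(cam("wrist",s),D,sp,dw); x,y,z,f,psi=v; u=np.array([np.cos(f),np.sin(f)])
    print(s['time_s'],"x,y,z",v[:3],"phi deg",np.degrees(f),"res",e,"A",np.array([x,z])-.08*u,"G",np.array([x,z])+.08*u)
print(need(c0+ex*.055+ey*v[1]+[0,0,.236],-1.22+np.pi/2))
E
```

```text
time_s: 17.55
position: [0.5807, 0.2287, 0.2395]
eef_rot: [1.508, 1.568, 0.288]
ft_force: [-0.1, 0.5, -0.0]
finger_gap: 0.0833
17.55 x,y,z [0.0498 0.0023 0.1126] phi deg 89.38973714598758 res 0.7152606604290987 A [0.049  0.0326] G [0.0507 0.1926]
17.6 x,y,z [0.0473 0.0024 0.1169] phi deg 90.31468356815421 res 1.0087083641312198 A [0.0477 0.0369] G [0.0468 0.1969]
(array([ 0.0048, -0.0024,  0.0353]), np.float64(-0.00035662986934226204))
```

Still upright and steady. Straddle and grip.

```bash
python3 -m creep '[{"x":0,"y":-0.002,"z":0.009,"turn":0,"gripper":0.95},{"x":0,"y":-0.002,"z":0.018,"turn":0,"gripper":0.95},{"x":0.002,"y":-0.002,"z":0.027,"turn":0,"gripper":0.95},{"x":0.004,"y":-0.002,"z":0.035,"turn":0,"gripper":0.9},{"x":0.004,"y":-0.002,"z":0.035,"turn":0,"gripper":0.8}]' && python3 -m creep '[{"x":0,"y":0,"z":0,"turn":0,"gripper":0.6},{"x":0,"y":0,"z":0,"turn":0,"gripper":0.4},{"x":0,"y":0,"z":0,"turn":0,"gripper":0.2},{"x":0,"y":0,"z":0,"turn":0,"gripper":0.1},{"x":0,"y":0,"z":0,"turn":0,"gripper":0}]' 20; python3 - <<'E'
from fit import *
p,M=tool(); d=p-c0; print("stand",d@ex,d@ey,p[2],state()['ft_force'])
E
```

```text
time_s: 18.15
position: [0.59, 0.1934, 0.2319]
eef_rot: [-1.569, 1.569, -2.791]
ft_force: [-0.6, 0.4, -0.3]
finger_gap: 0.0767
time_s: 18.65
position: [0.59, 0.1951, 0.233]
eef_rot: [1.36, 1.571, 0.14]
ft_force: [0.1, 0.0, 0.5]
finger_gap: 0.0559
stand 0.05436317296709695 0.0012476411321811936 0.2330149762804033 [0.1191 0.0126 0.5421]
```

```bash
python3 -m creep '[{"x":0.002,"y":0,"z":-0.004,"turn":0,"gripper":0},{"x":0.0025,"y":0,"z":-0.009,"turn":0,"gripper":0},{"x":0.003,"y":0,"z":-0.014,"turn":0,"gripper":0},{"x":0.004,"y":0,"z":-0.019,"turn":0,"gripper":0},{"x":0.005,"y":0,"z":-0.0235,"turn":0,"gripper":0}]'; python3 - <<'E'
from fit import *
s=state(); p,M=tool(s); d=p-c0; print("stand",d@ex,d@ey,p[2],"fx fz",s['ft_force']@ex,s['ft_force'][2],s['finger_gap'])
s=state(); b=grab_frame("wrist"); D=diamonds(b,roi=(150,410,240,325)); print([(k[0].round().tolist(),k[1].tolist()) for k in D])
D=sorted([(x[0][0],x[0][1],x[1][2]) for x in D if x[1][4]>60],key=lambda t:t[1])[-3:]
v,e=solve(cam("wrist",s),D,.0301,.0202); x,y,z,f,psi=v; u=np.array([np.cos(f),np.sin(f)])
print("x,y,z",v[:3],"phi deg",np.degrees(f),"res",e,"A",np.array([x,z])-.08*u)
E
```

```text
time_s: 19.15
position: [0.5829, 0.2171, 0.2302]
eef_rot: [1.117, 1.567, -0.103]
ft_force: [-0.0, -1.1, 5.9]
finger_gap: 0.0558
stand 0.031227329593552906 0.002156104937044368 0.23017381272712084 fx fz 1.044019009012157 5.922444826058468 0.055846020784274635
[([275.0, 236.0], [21, 83, 30, 7, 129]), ([276.0, 248.0], [18, 94, 35, 10, 189]), ([275.0, 265.0], [15, 109, 41, 13, 296])]
x,y,z [0.0363 0.0024 0.112 ] phi deg 99.28696587283119 res 0.5420328567691435 A [0.0492 0.033 ]
```

φ≈99°, foot at the ledge corner; it turns well. Continue the arc.

```bash
python3 -m creep '[{"x":0.0025,"y":0,"z":-0.009,"turn":0,"gripper":0},{"x":0.0055,"y":0,"z":-0.018,"turn":0,"gripper":0},{"x":0.0095,"y":0,"z":-0.027,"turn":0,"gripper":0},{"x":0.0142,"y":0,"z":-0.036,"turn":0,"gripper":0},{"x":0.019,"y":0,"z":-0.044,"turn":0,"gripper":0}]'; python3 - <<'E'
from fit import *
s=state(); p,M=tool(s); d=p-c0; print("stand",d@ex,d@ey,p[2],"fx fz",s['ft_force']@ex,s['ft_force'][2],s['finger_gap'])
E
```

```text
time_s: 19.7
position: [0.5677, 0.2595, 0.2116]
eef_rot: [1.604, 1.566, 0.384]
ft_force: [-0.9, 1.2, 6.5]
finger_gap: 0.056
stand -0.013736530923700193 0.0025142741427418187 0.21163137302337653 fx fz -1.410317133116203 6.499035142378719 0.05603748230264702
```

```bash
python3 -m creep '[{"x":0.0045,"y":0,"z":-0.007,"turn":0,"gripper":0},{"x":0.009,"y":0,"z":-0.014,"turn":0,"gripper":0},{"x":0.0135,"y":0,"z":-0.021,"turn":0,"gripper":0},{"x":0.018,"y":0,"z":-0.026,"turn":0,"gripper":0},{"x":0.022,"y":0,"z":-0.03,"turn":0,"gripper":0}]'; python3 - <<'E'
from fit import *
s=state(); p,M=tool(s); d=p-c0; print("stand",d@ex,d@ey,p[2],"fx fz",s['ft_force']@ex,s['ft_force'][2],s['finger_gap'])
E
```

```text
time_s: 20.2
position: [0.5567, 0.2872, 0.187]
eef_rot: [1.873, 1.569, 0.653]
ft_force: [0.3, 1.5, 3.5]
finger_gap: 0.0553
stand -0.04356463785013547 0.0016375963730344736 0.18703461158464227 fx fz -1.26900743443716 3.5109877726297984 0.05534315091996859
```

```bash
python3 -m creep '[{"x":0.002,"y":0,"z":-0.001,"turn":0,"gripper":0},{"x":0.004,"y":0,"z":-0.001,"turn":0,"gripper":0},{"x":0.006,"y":0,"z":-0.001,"turn":0,"gripper":0},{"x":0.007,"y":0,"z":0,"turn":0,"gripper":0},{"x":0.007,"y":0,"z":0,"turn":0,"gripper":0}]'; python3 - <<'E'
from fit import *
s=state(); p,M=tool(s); d=p-c0; print("stand",d@ex,d@ey,p[2],"fx fz",s['ft_force']@ex,s['ft_force'][2],s['finger_gap'])
b=grab_frame("wrist"); cv2.imwrite("pics/w8.png",cv2.cvtColor(b,cv2.COLOR_RGB2BGR))
# predicted maple-face corners if seated
C=cam("wrist",s); u=(-ex+[0,0,1])/2**.5; n=(ex+[0,0,1])/2**.5; f=c0+ex*.055+[0,0,.032]+n*.012
for a in (0,.16):
  for y in (.028,-.028): print(a,y,proj(C,[f+u*a+ey*y])[0].round())
h=cv2.cvtColor(b,cv2.COLOR_RGB2HSV)
for r in (300,330,360,390): print(r,[tuple(int(t) for t in b[r,c]) for c in range(180,380,20)])
E
```

```text
time_s: 20.7
position: [0.5568, 0.2877, 0.1862]
eef_rot: [2.782, 1.568, 1.561]
ft_force: [-12.4, -1.1, 28.3]
finger_gap: 0.0555
stand -0.04399877547425529 0.0019693065599708398 0.18620819549140571 fx fz -3.1968489292281537 28.347562943412285 0.055504105843843285
0 0.028 [311. 359.]
0 -0.028 [235. 359.]
0.16 0.028 [352. 327.]
0.16 -0.028 [188. 327.]
300 [(55, 52, 47), (57, 42, 31), (56, 41, 31), (55, 41, 30), (54, 38, 30), (54, 41, 30), (54, 41, 31), (60, 43, 32), (56, 42, 33), (63, 60, 56)]
330 [(26, 24, 20), (25, 25, 18), (89, 78, 60), (89, 78, 59), (90, 79, 61), (92, 79, 61), (90, 77, 59), (91, 79, 59), (90, 76, 58), (38, 33, 29)]
360 [(20, 23, 20), (179, 158, 116), (172, 148, 109), (102, 69, 53), (110, 83, 66), (109, 82, 66), (106, 81, 66), (172, 140, 104), (170, 139, 102), (30, 29, 26)]
390 [(21, 17, 20), (17, 18, 19), (175, 152, 112), (174, 164, 120), (174, 156, 114), (171, 150, 109), (173, 151, 111), (173, 143, 105), (171, 140, 103), (29, 26, 26)]
```

Firm seat (28 N under the blank). Relieve the pressure, open, and rise.

```bash
python3 -m creep '[{"x":-0.003,"y":0,"z":0,"turn":0,"gripper":0},{"x":-0.005,"y":0,"z":0,"turn":0,"gripper":0.3},{"x":-0.005,"y":0,"z":0,"turn":0,"gripper":0.5},{"x":-0.005,"y":0,"z":0,"turn":0,"gripper":0.7},{"x":-0.005,"y":0,"z":0,"turn":0,"gripper":0.8}]' && python3 -m creep '[{"x":0,"y":0,"z":0,"turn":0,"gripper":0.8},{"x":0,"y":0,"z":0,"turn":0,"gripper":0.8},{"x":-0.02,"y":0,"z":0,"turn":0,"gripper":0.8},{"x":-0.05,"y":0,"z":0,"turn":0,"gripper":0.8},{"x":-0.09,"y":0,"z":0,"turn":0,"gripper":0.8}]' && python3 -m creep '[{"x":-0.03,"y":0,"z":0.03,"turn":0,"gripper":0.8},{"x":-0.06,"y":0,"z":0.06,"turn":0,"gripper":0.8},{"x":-0.07,"y":0,"z":0.09,"turn":0,"gripper":0.8},{"x":-0.07,"y":0,"z":0.12,"turn":0,"gripper":0.8},{"x":-0.07,"y":0,"z":0.14,"turn":0,"gripper":0.8}]'; python3 - <<'E'
from fit import *
s=state(); b=grab_frame("wrist"); C=cam("wrist",s); sc=grab_frame("scene"); 
o=cv2.cvtColor(b,cv2.COLOR_RGB2BGR); q=cv2.cvtColor(sc,cv2.COLOR_RGB2BGR)
u=(-ex+[0,0,1])/2**.5; n=(ex+[0,0,1])/2**.5; f=c0+ex*.055+[0,0,.032]+n*.012
o=np.clip(o.astype(float)*1.5,0,255).astype(np.uint8); q=np.clip(q.astype(float)*1.5,0,255).astype(np.uint8)
for a in (0,.16):
  for y in (.028,-.028):
    P=f+u*a+ey*y
    k=proj(C,[P])[0]; print("wrist",a,y,k.round(), "scene",proj(cam("scene"),[P])[0].round()); cv2.circle(o,tuple(int(t) for t in k),3,(255,0,255),1)
cv2.imwrite("pics/f.png",np.vstack([o[:300,100:500],q[180:330,200:400].repeat(2,0).repeat(2,1)]))
E
```

```text
time_s: 21.25
position: [0.5558, 0.2859, 0.1833]
eef_rot: [-1.507, 1.568, -2.727]
ft_force: [-0.4, -0.7, 0.2]
finger_gap: 0.0766
time_s: 21.75
position: [0.5554, 0.2859, 0.2732]
eef_rot: [-1.533, 1.566, -2.753]
ft_force: [0.3, -0.2, -0.5]
finger_gap: 0.0768
time_s: 22.25
position: [0.6052, 0.1531, 0.3458]
eef_rot: [1.126, 1.569, -0.096]
ft_force: [0.7, -0.3, -0.2]
finger_gap: 0.077
wrist 0 0.028 [301. 136.] scene [313. 293.]
wrist 0 -0.028 [247. 136.] scene [317. 271.]
wrist 0.16 0.028 [317. -22.] scene [373. 285.]
wrist 0.16 -0.028 [229. -21.] scene [375. 260.]
```

View pics/f.png

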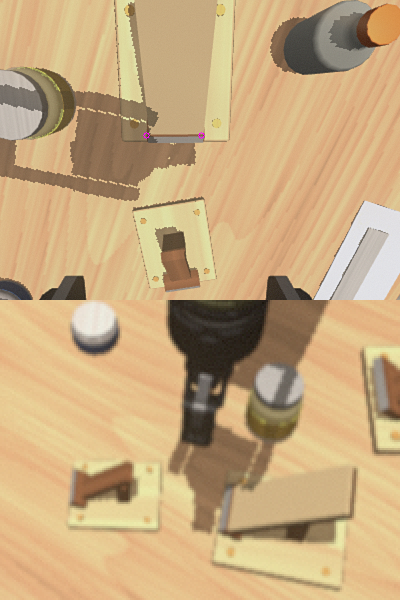

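The last picture shows the blank on the slope, pale maple up. Its foot is on the ledge at (145–203,133), against predicted corners (147,135) and (202,135). Its edges are symmetric about the stand axis and the gripper is well clear. Handing in.

```bash
python3 -c "
from plant import *
s=state(); print(s['time_s'],s['ft_force']); print(job_done())"
```

```text
22.35 [-0.09006319  0.50991315 -0.72785094]
the job is handed in; nothing more can be done
None
```

The headplate blank is on the middle-sized stand, maple face up and centred, with its foot on the ledge. I handed the job in at 22.4 s and the system gave no verdict.

**How it was turned:** I gripped the blank across its width, tipped its free end against the rest's top edge, and rolled it past vertical with its foot in the corner by the ledge.

**What went wrong on the way:**
- The blank did not swing down under its own weight, so I had to regrip it.
- Setting it down for the regrip pressed with about 39 N at the wrist.
- Near vertical the blank slipped out of the pads, probably after jamming against the palm. It stayed standing at the ledge, and I gripped it again higher up.

**Last checks:**
- **Seating:** pressing it down met 28 N. After release, the foot corners lay within about 2 pixels of the predicted seated position, and the long edges were symmetric about the stand's axis.
- **Clearance:** the gripper was clear of everything.
- **Bystanders:** the bottle and lacquer jar looked undisturbed, and the tin too as far as the last view shows. I did not measure any of them again. The dye jar was not in the last picture; I last saw it in place after the first lift, before the regrip beside it.
- **Disagreement:** the two cameras differed by about 4 mm on the stand's sideways position, so I used the mean. That is within the 15 mm tolerance.

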